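# Click a paint marker open and lay it in the drawing tray

## Task

Get the blue paint marker ready for drawing: lift it out of its sloping rest and click its nib out by pushing its black end button fully in against the upright face of the steel angle plate that is bolted to the bench. Then lay it level and centred across both bars of the wooden tray, in the free place marked by the blue strip; set it down rather than drop it, let go, and leave the other things where they are.

Things in the scene. Friction and masses are not known exactly. Their poses are not given: they have to be found in the camera images.
- marker_center (a point): Centre of the blue marker's barrel. White flat-sided barrel with blue bands, 24 x 24 mm in section, 130 mm long (65 mm either way along x); the last 15 mm at the -x (nib) end taper to 16 mm. +x is the end with the black button; z is square to a flat side. About 70 g. It starts in the rest 85 mm above the bench, button end up and away from the robot, x rising 27 degrees above level.
- button (a joint): How far the black end button (14 mm diameter) is pushed into the marker, in m: 0 out, 0.010 fully in. It is stiff: it moves only under 6 to 7 N, and it stays wherever it is left (no spring). The nib comes out of the other end by the same amount.
- marker_button_end (a point): The end face of the black button when it is fully out, a point fixed on the marker: 81 mm from marker_center along the marker's x axis. Fully in, the button's end face is at 71 mm.
- rest: Sloping wooden rest, fixed; origin on the bench under the marker's starting centre, x the level heading of the rising marker. Foot board 160 x 90 x 12 mm. Two cross bars 8 mm thick and 50 mm wide, 38 mm either side of the marker's centre, hold it in notches 30 mm wide, 12 mm deep; between them its sides are free to grip. Under it, 18 mm clear, a plank 50 mm wide; a toe stop at the low end.
- plate_face (a point): Point on the upright steel face of the angle plate, mid-width, 80 mm above the bench. Its -x axis points square out of the face, towards the robot. The face is flat, 120 mm wide (y), from the bench to 140 mm high; the foot lies behind it (+x). Rigid, bolted down.
- free_place (a point): Centre that a marker's barrel has when it lies in the free place of the tray, 38 mm above the bench; x is the long direction of a marker lying there (nib to either end). A blue strip 60 x 34 mm on the tray's floor below it marks the place; it can be any of the three places.
- tray: Low wooden marker tray fixed to the bench, 170 mm (x) x 190 mm (y), floor 6 mm thick; origin under its centre. Two bars along y, 8 mm thick, at x = -38 and +38 mm, rise to 38 mm above the bench, with three notches each, 30 mm wide and 12 mm deep (notch floors 26 mm above the bench), at y = -60, 0 and 60 mm.
- marker_red_center (a point): Centre of the barrel of the red-banded marker, of the same size, lying in another place of the tray. Leave it there.
- marker_yellow_center (a point): Centre of the barrel of the yellow-banded marker, of the same size, lying in another place of the tray. Leave it there.
- tumbler: Empty glass tumbler, 68 mm diameter, 100 mm high, origin at the centre of its underside. Leave it standing.
- tape_roll: Yellow ring of tape core, 92 mm diameter, 25 mm high, lying flat, origin at the centre of its underside. Leave it alone.
- sanding_block: Cork sanding block 65 x 100 x 30 mm, origin under its centre. Leave it alone.
Mind the look-alikes: they are no part of the job. Leave any orange look-alike of the part that bears marker_center alone.

How it is judged:
On the way, in this order (a step that is already met when the one before it is completed fails the run):
1. the marker is lifted clear of its rest, its button still out (distance of marker_center from where it was at the start of the episode above 0.03 m and contact force between marker and rest below 0.01 N and contact force between marker and the fingers above 0.5 N and value of joint button below 0.003 m), for 0.1 s.
2. the held marker's button is pushed fully in against the angle plate (value of joint button above 0.0085 m and contact force between marker and plate above 0.5 N and contact force between marker and the fingers above 0.5 N), for 0.04 s.
3. the marker is set down, still held, in the free place (x of marker_center in the frame of free_place between -0.015 and 0.015 m and y of marker_center in the frame of free_place between -0.008 and 0.008 m and z of marker_center in the frame of free_place below 0.008 m and contact force between marker and the fingers above 0.5 N), for 0.04 s.
At the end, for the whole second after the job is handed in: The blue marker lies released and at rest in the free place of the tray: barrel centre within 15 mm lengthwise, 8 mm sideways and 5 mm in height of the place's centre, its length within 0.12 rad of the place's, and its button pushed in by more than 8.5 of 10 mm (x of marker_center in the frame of free_place between -0.015 and 0.015 m and y of marker_center in the frame of free_place between -0.008 and 0.008 m and z of marker_center in the frame of free_place between -0.005 and 0.005 m and angle between the x axis of marker_center and the x axis of free_place, either way round below 0.12 rad and value of joint button above 0.0085 m and linear speed of marker below 0.02 m/s and contact force between marker and the fingers below 0.05 N); the robot touches nothing.
It fails at once if another marker in the tray is moved more than 15 mm (distance of any of marker_red_center, marker_yellow_center from where it was at the start of the episode above 0.015 m).
It fails at once if the tumbler, tape roll or cork sanding block is moved more than 20 mm (distance of any of tumbler, tape_roll, sanding_block from where it was at the start of the episode above 0.02 m).
It fails at once if the tumbler is tipped (angle between tumbler's own z axis and vertical above 0.3 rad).
It also fails if it takes over 43 s, if anything falls off the work surface, if the arm or the gripper's body presses on something with over 40 N, if the wrist force passes 120 N, or if a joint passes its speed limit or range.

## Robot

A 6-joint arm with a two-finger parallel gripper is mounted at the origin on the work surface. World frame = base frame: x ahead of the robot, y to its left, z up, the work surface at z = 0. Lengths are in m, angles in rad, forces in N, time in s.
With the tool pointing down it reaches from about 0.35 to 0.975 m from the base axis. Payload 4.9 kg.
Tool frame: the origin (TCP) lies at the very end of the fingers, on their centre line; the grasp point (between the pads) lies 19 mm behind it; z points along the fingers, y is the line along which they close (so a half turn about z gives the same grasp; the last joint's range is limited). The gripper opens to 85 mm and grips with 20 to 120 N. Pads are 22 mm wide; open, the fingers measure 114 mm over their backs; the gripper's body (76 mm by 85 mm) begins 54 mm behind the grasp point. The pads swing forward as they close: fully open they stand 13 mm farther back than shut.
Start: joints at [-1.253, 0.053, 1.613, -0, 1.476, -0.119], TCP at [0.264, -0.566, 0.231] pointing down, gripper open.
Joint ranges: [-3.01, 3.01], [-1.01, 2.22], [0.06, 2.58], [-1.02, 4.17], [0.09, 2.62], [-3.14, 3.14]. Speed limits (rad/s): [2.57, 2.57, 3.14, 3.14, 3.14, 3.14].

## Interface

Orientations are given as a rotation vector (axis times angle).
In Python, from station import ctrl gives the robot as it stands. The module is installed in compiled form; this text tells all that it offers.
- The arm moves only by the tool jog_arm, never from a script. Its argument "steps" is a list of rows, each an object with "delta_rot": the turn, a rotation vector about the tool's x, y, z in degrees, a list of three; "linear": the shift along the tool's x, y, z in m, a list of three; "grip": the finger opening in m, from 0 to 0.0854. In form: [{"delta_rot": [rx, ry, rz], "linear": [x, y, z], "grip": grip}, ...]. A call has 1 to 10 rows; each row shifts and turns the commanded pose from where the row before left it, along the tool's axes as they then stand; what a row does not reach is not made up. A row lasts 1/10 s, in which the tool goes at most 50 mm and 8.59 degrees, less where a joint would pass 70% of its speed; a pose out of reach is approached as far as the arm can. A call with a gripper value outside its range is refused whole. The fingers move at their own pace and stop on an object; "newtons" is the grip in N (left out, the last holds). Time passes only in rows, so rows that do not move let the fingers close. It gives the time, the measured TCP pose, the force, the opening and the grip force at its end, in the units of the state.
- ctrl.get_obs(): the state, without advancing time (a new reading comes with each control period).
- ctrl.get_image(name): name is "side" or "top"; returns (picture, depth): 384x512x3 uint8, red, green, blue; 384x512 float32, m along the optical axis (not along the pixel's ray), 0 where there is no reading.
- ctrl.camera_info(name): a dict with "camera_matrix" (3x3 intrinsics, pixels), "R" (3x3) and "t" (3): a world point X has camera coordinates R X + t. Camera axes: x right, y down, z forward; pixel columns grow to the right and rows downward; lengths in m; the calibration is good to about 2 mm. A picture is of the moment at which its call begins. camera_info takes no time and is no camera call.
- ctrl.finish_job(): hands the job in; it is judged then, once.
The state is a dict: "t": time; "q": joint angles; "dq": joint speeds; "effort": joint torques, N m; "tool_pos": TCP position; "tool_rot": TCP orientation; "contact_force": force on the tool from outside, world axes, zero at the start; "wrist_torque": the same for the moment, N m; "opening": finger opening in m; "grip_force": force on a finger pad.
Only numpy, scipy, OpenCV 4.12 (cv2) and the standard library are available. Lean on these libraries where they do the work, as an engineer would, in place of code of your own. Each camera call takes 0.05 s, during which the arm holds its last target. There are 200 camera calls.

## Working session

There is one attempt and no reset: what is moved stays moved. The work goes in short steps, Python scripts to look and compute and a tool call to move; the robot and the scene stay as the last step left them, time stands still between calls to the robot, and variables do not carry over. Pictures are saved under pics/ and viewed, at most 10 in all, crops included, and the job is handed in when it is done.

Besides the shell and the picture viewer there is one more tool, called after "Emit:" as a command line: name --argument value ..., lists and objects as JSON in quotes. jog_arm: Moves the arm, as the interface text tells. Its arguments: {"type":"object","properties":{"steps":{"type":"array"},"newtons":{"type":"number"}},"required":["steps"]}

```bash
mkdir -p pics && cat > h.py <<'E'
import numpy as np, cv2
from station import ctrl
from scipy.spatial.transform import Rotation as Ro
def grab(n):
    im,d=ctrl.get_image(n); np.savez('%s.npz'%n,im=im,d=d); return im,d
def cloud(n,d):
    c=ctrl.camera_info(n); K,R,t=c['camera_matrix'],np.array(c['R']),np.array(c['t'])
    K=np.array(K); v,u=np.mgrid[:d.shape[0],:d.shape[1]]
    X=np.stack([(u-K[0,2])/K[0,0]*d,(v-K[1,2])/K[1,1]*d,d],-1)
    return (X-t)@R
E
python3 - <<'E'
from h import *
for n in('top','side'):
    im,d=grab(n); c=ctrl.camera_info(n); print(n,c, (d>0).mean())
    cv2.imwrite('pics/%s0.png'%n,cv2.resize(im[:,:,::-1],(800,600)))
o=ctrl.get_obs();print(o)
E
```

```text
top {'camera_matrix': array([[359.79984797,   0.        , 256.12452233],
       [  0.        , 359.79984797, 192.83247945],
       [  0.        ,   0.        ,   1.        ]]), 'R': array([[-8.19252402e-04, -9.99888521e-01, -1.49088483e-02],
       [-9.90152627e-01,  2.89818095e-03, -1.39962048e-01],
       [ 1.39989654e-01,  1.46473711e-02, -9.90044621e-01]]), 't': array([0.10059451, 0.50748776, 1.00393535])} 0.9959920247395834
side {'camera_matrix': array([[419.55385664,   0.        , 248.98972005],
       [  0.        , 419.55385664, 189.26097138],
       [  0.        ,   0.        ,   1.        ]]), 'R': array([[-0.81104742, -0.5848629 ,  0.01172489],
       [-0.3265997 ,  0.43609541, -0.83854244],
       [ 0.4853192 , -0.68392703, -0.5447101 ]]), 't': array([0.46415106, 0.24454386, 1.00972326])} 0.9959767659505209
{'t': 0.1, 'q': array([-1.25300529e+00,  5.33026913e-02,  1.61414825e+00,  5.14047818e-05,
        1.47604236e+00, -1.18997648e-01]), 'dq': array([-4.80015862e-04,  2.65990245e-04, -2.57124746e-03,  2.39147630e-03,
       -1.93963609e-03, -7.86955637e-05]), 'effort': array([ 1.42716493e-03, -3.94906998e+01, -3.71363032e+01, -5.91450907e-05,
        3.91257025e-03, -1.30200925e-05]), 'tool_pos': array([ 0.26423031, -0.56576963,  0.23018368]), 'tool_rot': array([-3.06511949e+00, -6.80246566e-01,  2.16151807e-04]), 'contact_force': array([ 0.45949537,  0.75708379, -1.06607192]), 'wrist_torque': array([-0.01384222, -0.01858409, -0.01680866]), 'grip_force': 0.0, 'opening': 0.08536995560231958}
```

View pics/top0.png

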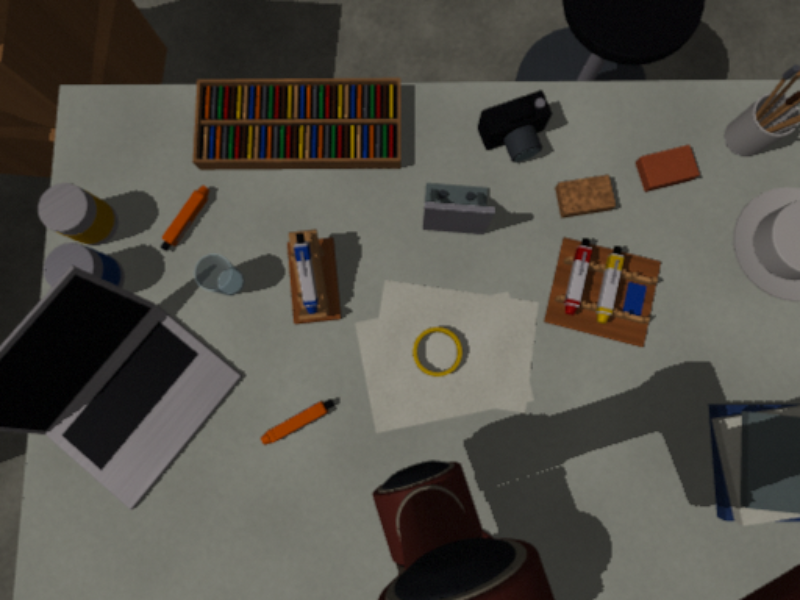

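View pics/side0.png

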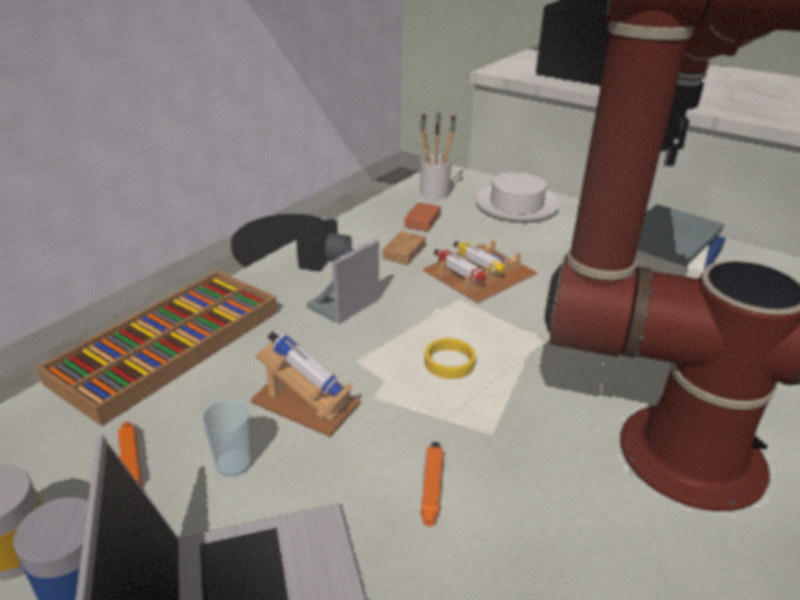

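The top view (800x600) shows the blue marker in its rest at (305,273), with its black button at the far end (300,237). The orange look-alikes are at (185,217) and (298,422). The plate is at (458,210) with its face towards the robot, and the tray is at (603,290) with the blue strip at (635,298). The one with white barrel and blue bands in the sloping rest fits the description; the orange ones lie flat on the bench. I'll confirm that in a crop.

```bash
cat > m.py <<'E'
from h import *
def load(n):
    z=np.load(n+'.npz'); return z['im'],z['d']
def pca2(p):
    c=p.mean(0); u,s,v=np.linalg.svd(p-c,full_matrices=False); return c,v[0]
for n in('top','side'):
    im,d=load(n); P=cloud(n,d); hsv=cv2.cvtColor(im,cv2.COLOR_RGB2HSV); H,S,V=cv2.split(hsv)
    blue=(H>100)&(H<130)&(S>120)
    white=(S<70)&(V>100)
    x,y,z=P[...,0],P[...,1],P[...,2]
    # rest region
    box=(slice(140,205),slice(180,215)) if n=='top' else (slice(205,270),slice(165,225))
    m=np.zeros(z.shape,bool); m[box]=True
    mk=m&(blue|white)&(z>0.055)
    q=P[mk]; c,_=pca2(q); 
    q=q[np.linalg.norm(q-np.median(q,0),axis=1)<0.09]; c,v=pca2(q)
    if v[0]<0: v=-v
    s=(q-c)@v
    print(n,'marker n',len(q),'mean',c,'axis',v,'slope',np.degrees(np.arcsin(v[2])),'head',np.degrees(np.arctan2(v[1],v[0])),'ext',np.percentile(s,[0,2,98,100]))
    print(' ext mid', c+v*np.percentile(s,[1,99]).mean())
    dk=m&(V<60)&(z>0.09); print(' button px',dk.sum(), P[dk].mean(0) if dk.any() else 0)
    # strip
    st=blue&(x>0.4)&(z<0.02)&(z>-0.01)&(y<-0.15)&(y>-.45)
    q=P[st]; r=cv2.minAreaRect((q[:,:2]*1000).astype(np.float32)) if len(q)>4 else 0
    print(' strip',len(q),q.mean(0) if len(q) else 0,r)
    # plate face
    bx=(slice(110,155),slice(265,325)) if n=='top' else (slice(150,210),slice(190,250))
    m=np.zeros(z.shape,bool); m[bx]=True
    m&=(z>0.02)&(z<0.13)&(S<90); q=P[m]
    for _ in range(6):
        c,_,vt=0,0,0
        c=np.median(q,0); u,s,vt=np.linalg.svd(q-q.mean(0),full_matrices=False); nn=vt[2]; e=np.abs((q-q.mean(0))@nn); q=q[e<max(0.003,2*e.std())]
    print(' plate',len(q),q.mean(0),'n',nn,'rms',s[2]/len(q)**.5,'min',q.min(0),'max',q.max(0))
    mm=m&(z>0.136) 
    for nm,g in(('top z>.13',np.abs(z-0.14)<.006),):
        k=np.zeros_like(m);k[bx]=True;k&=g;q=P[k]; print(nm,len(q),q.mean(0),cv2.minAreaRect((q[:,:2]*1000).astype(np.float32)))
    if n=='top':
        a=im[135:215,110:230,::-1]; cv2.imwrite('pics/crop0.png',cv2.resize(a,None,fx=6,fy=6,interpolation=cv2.INTER_CUBIC))
E
python3 m.py
```

```text
top marker n 311 mean [0.54209162 0.26580896 0.09575973] axis [0.87779983 0.09383668 0.46974689] slope 28.017867825443844 head 6.101738425766995 ext [-0.06776041 -0.06353813  0.06012313  0.0764471 ]
 ext mid [0.54039135 0.2656272  0.09484984]
 button px 77 [0.58398526 0.25747013 0.13598979]
 strip 214 [ 0.51673121 -0.34241619  0.00788432] ((515.9288940429688, -342.41015625), (32.973148345947266, 57.68114471435547), 74.84586334228516)
 plate 398 [ 0.65031014 -0.00194478  0.08644363] n [-0.99634377  0.0854285  -0.00103013] rms 0.0005268079014600659 min [ 0.64475297 -0.06134621  0.03593701] max [0.65590858 0.05728459 0.12994945]
top z>.13 221 [ 0.65528586 -0.00231533  0.13963794] ((655.7988891601562, -2.590991973876953), (117.58529663085938, 13.238880157470703), 85.26276397705078)
side marker n 569 mean [0.54598072 0.27186763 0.09246211] axis [0.907765   0.13386336 0.39754662] slope 23.424895037785994 head 8.388651401502397 ext [-0.07306565 -0.06419241  0.06415819  0.07460549]
 ext mid [0.54887159 0.27229393 0.09372813]
 button px 3 [0.6059956  0.27728606 0.12217184]
 strip 0 0 0
 plate 120 [ 0.73993466 -0.04454495  0.0635555 ] n [-0.16190179 -0.05194931 -0.98543852] rms 0.0017590283978175796 min [ 0.64276689 -0.15626011  0.04372433] max [0.85928238 0.06120398 0.0817318 ]
top z>.13 119 [0.65407712 0.00281634 0.13818882] ((654.2379150390625, -0.3854026794433594), (120.82783508300781, 16.829647064208984), 85.3078842163086)
```

View pics/crop0.png

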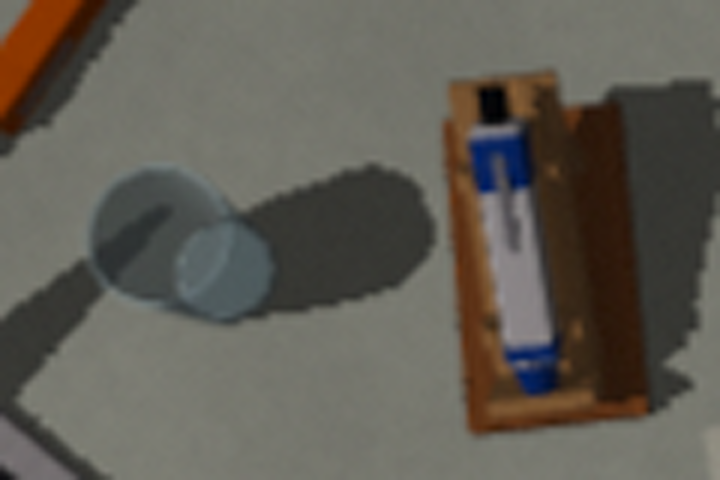

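The crop confirms it: white barrel with blue bands and a black button, lying in the sloping wooden rest (barrel centre near crop (514,235)). The orange marker at top left lies on the bench.

```bash
cat >> h.py <<'E'
def ray(n,u,v,z):
    c=ctrl.camera_info(n); K=np.array(c['camera_matrix']);R=np.array(c['R']);t=np.array(c['t'])
    o=-R.T@t; w=R.T@np.linalg.inv(K)@[u,v,1.]; return o+w*(z-o[2])/w[2]
def Rt(head,slope=0):   # tool x along heading, rising by slope (deg), tool z down
    h,s=np.radians([head,slope]); x=np.array([np.cos(h)*np.cos(s),np.sin(h)*np.cos(s),np.sin(s)])
    y=np.array([np.sin(h),-np.cos(h),0]); return np.stack([x,y,np.cross(x,y)],1)
def go(grasp,head,slope=0):  # grasp point target -> remaining turn and shift
    o=ctrl.get_obs(); Rc=Ro.from_rotvec(o['tool_rot']).as_matrix(); Rg=Rt(head,slope)
    p=np.array(grasp)+Rg[:,2]*.019
    r=np.degrees(Ro.from_matrix(Rc.T@Rg).as_rotvec()); dp=p-o['tool_pos']
    print('t',round(o['t'],2),'turn',r.round(2),'shift now-axes',(Rc.T@dp).round(4),'shift goal-axes',(Rg.T@dp).round(4),'F',o['contact_force'].round(1),'open',round(o['opening'],4),'grip',round(o['grip_force'],1))
E
python3 - <<'E'
from h import *
c=lambda a,b:(110+a/6,135+b/6)
b=ray('top',*c(493,88),.128); n=ray('top',*c(535,393),.055); m=ray('top',*c(514,235),.0957)
print(b,n,m, np.degrees(np.arctan2((b-n)[1],(b-n)[0])),np.linalg.norm((b-n)[:2]),(81+65)*np.cos(np.radians(27)))
for a in((445,115),(475,430)): print(ray('top',*c(*a),.012))
print(ray('top',*c(170,235),.1))
go([.545,.267,.185],6,27); go([.545,.267,.185],6,0)
E
```

```text
[0.61238565 0.27008911 0.128     ] [0.48355007 0.26103589 0.055     ] [0.55166942 0.2651473  0.0957    ] 4.019544027473261 0.12915327371885268 130.0869525315017
[0.62950563 0.31689298 0.012     ]
[0.47045979 0.29775021 0.012     ]
[0.55141711 0.42225113 0.1       ]
t 0.1 turn [-4.59 26.75 18.65] shift now-axes [ 0.6148 -0.6329  0.0635] shift goal-axes [ 0.3058 -0.7989  0.2255] F [ 0.5  0.8 -1.1] open 0.0854 grip 0.0
t 0.1 turn [-0.11  0.   19.03] shift now-axes [ 0.6067 -0.6357  0.0655] shift goal-axes [ 0.3663 -0.7989  0.0642] F [ 0.5  0.8 -1.1] open 0.0854 grip 0.0
```

Emit:
jog_arm --steps '[{"delta_rot": [0, 0, 6.35], "linear": [0, 0, 0], "grip": 0.0854}, {"delta_rot": [0, 0, 6.35], "linear": [0, 0, 0], "grip": 0.0854}, {"delta_rot": [0, 0, 6.35], "linear": [0, 0, 0], "grip": 0.0854}, {"delta_rot": [0, 0, 0], "linear": [0.018, -0.036, 0], "grip": 0.0854}, {"delta_rot": [0, 0, 0], "linear": [0.018, -0.036, 0], "grip": 0.0854}, {"delta_rot": [0, 0, 0], "linear": [0.018, -0.036, 0], "grip": 0.0854}, {"delta_rot": [0, 0, 0], "linear": [0.018, -0.036, 0], "grip": 0.0854}, {"delta_rot": [0, 0, 0], "linear": [0.018, -0.036, 0], "grip": 0.0854}, {"delta_rot": [0, 0, 0], "linear": [0.018, -0.036, 0], "grip": 0.0854}, {"delta_rot": [0, 0, 0], "linear": [0.018, -0.036, 0], "grip": 0.0854}]'

```text
t: 1.1
tool_pos: [0.3636, -0.3008, 0.2308]
tool_rot: [-3.137, -0.163, 0.0]
contact_force: [0.1, 0.6, -1.2]
opening: 0.0857
grip_force: 0.0
```

Emit:
jog_arm --steps '[{"delta_rot": [0, 0, 0], "linear": [0.017, -0.036, 0], "grip": 0.0854}, {"delta_rot": [0, 0, 0], "linear": [0.017, -0.036, 0], "grip": 0.0854}, {"delta_rot": [0, 0, 0], "linear": [0.017, -0.036, 0], "grip": 0.0854}, {"delta_rot": [0, 0, 0], "linear": [0.017, -0.036, 0], "grip": 0.0854}, {"delta_rot": [0, 0, 0], "linear": [0.017, -0.036, 0], "grip": 0.0854}, {"delta_rot": [0, 0, 0], "linear": [0.017, -0.036, 0], "grip": 0.0854}, {"delta_rot": [0, 0, 0], "linear": [0.017, -0.036, 0], "grip": 0.0854}, {"delta_rot": [0, 0, 0], "linear": [0.017, -0.036, 0], "grip": 0.0854}, {"delta_rot": [0, 0, 0], "linear": [0.017, -0.036, 0], "grip": 0.0854}, {"delta_rot": [0, 0, 0], "linear": [0.017, -0.036, 0], "grip": 0.0854}]'

```text
t: 2.1
tool_pos: [0.495, 0.0749, 0.2309]
tool_rot: [3.137, 0.164, -0.001]
contact_force: [0.4, -0.8, 0.3]
opening: 0.0856
grip_force: 0.0
```

Emit:
jog_arm --steps '[{"delta_rot": [0, 6.75, 0], "linear": [0.008, -0.036, 0], "grip": 0.0854}, {"delta_rot": [0, 6.75, 0], "linear": [0.008, -0.036, 0], "grip": 0.0854}, {"delta_rot": [0, 6.75, 0], "linear": [0.008, -0.036, 0], "grip": 0.0854}, {"delta_rot": [0, 6.75, 0], "linear": [0.008, -0.036, 0], "grip": 0.0854}, {"delta_rot": [0, 0, 0], "linear": [0, 0, 0], "grip": 0.0854}, {"delta_rot": [0, 0, 0], "linear": [0, 0, 0], "grip": 0.0854}]'

```text
t: 2.7
tool_pos: [0.5101, 0.2202, 0.2361]
tool_rot: [-3.028, -0.162, -0.724]
contact_force: [0.4, -0.6, -0.2]
opening: 0.0855
grip_force: 0.0
```

```bash
python3 -c "
from h import *
go([.545,.267,.185],5.7,27)
go([.545,.266,.0845],5.7,27);print(ctrl.get_obs()['q'])"
```

```text
t 2.7 turn [-0.15  0.11  0.38] shift now-axes [ 0.0123 -0.0428  0.0825] shift goal-axes [ 0.0119 -0.0431  0.0824] F [ 0.4 -0.6 -0.2] open 0.0855 grip 0.0
t 2.7 turn [-0.15  0.11  0.38] shift now-axes [-0.0333 -0.0419  0.1721] shift goal-axes [-0.0339 -0.0421  0.1719] F [ 0.4 -0.6 -0.2] open 0.0855 grip 0.0
[ 0.32312029 -0.41060683  2.06051295 -0.11402107  1.03476834  1.82271324]
```

Emit:
jog_arm --steps '[{"delta_rot": [0, 0, 0.4], "linear": [-0.017, -0.021, 0], "grip": 0.0854}, {"delta_rot": [0, 0, 0], "linear": [-0.017, -0.021, 0], "grip": 0.0854}, {"delta_rot": [0, 0, 0], "linear": [0, 0, 0.03], "grip": 0.0854}, {"delta_rot": [0, 0, 0], "linear": [0, 0, 0.03], "grip": 0.0854}, {"delta_rot": [0, 0, 0], "linear": [0, 0, 0.03], "grip": 0.0854}, {"delta_rot": [0, 0, 0], "linear": [0, 0, 0.02], "grip": 0.0854}, {"delta_rot": [0, 0, 0], "linear": [0, 0, 0], "grip": 0.0854}]'

```text
t: 3.4
tool_pos: [0.5259, 0.2612, 0.1196]
tool_rot: [-3.032, -0.144, -0.717]
contact_force: [-0.0, -0.5, -0.2]
opening: 0.0853
grip_force: 0.0
```

```bash
python3 -c "
from h import *
go([.545,.266,.0845],5.7,27)
im,d=grab('side'); cv2.imwrite('pics/side1.png',cv2.resize(im[140:290,120:320,::-1],(800,600),interpolation=cv2.INTER_CUBIC))"
```

```text
t 3.4 turn [ 0.08  0.41 -0.26] shift now-axes [ 0.0018 -0.003   0.0591] shift goal-axes [ 0.0014 -0.0029  0.0591] F [-0.  -0.5 -0.2] open 0.0853 grip 0.0
```

View pics/side1.png

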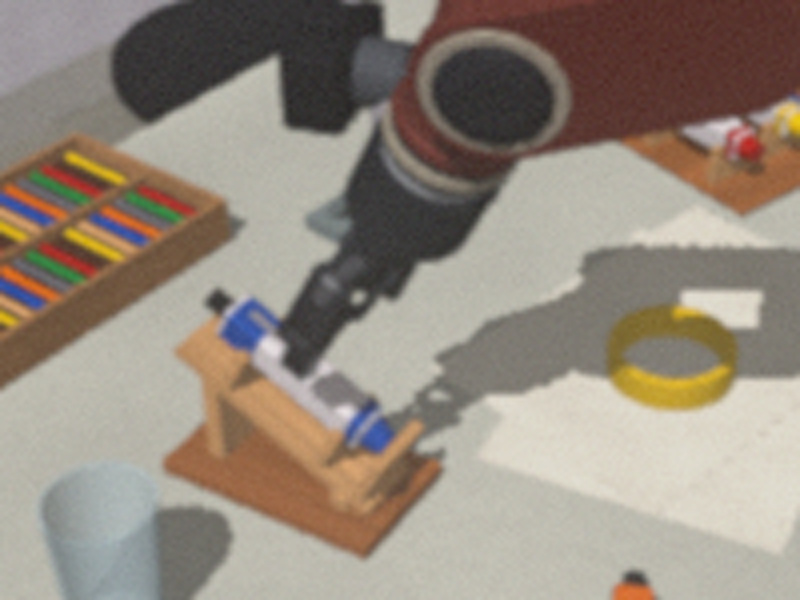

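The gripper hangs above the barrel, with the near finger tip at crop (300,350). The marker runs from its button at (215,300) to its nib at (390,440). I'll project my assumed pose into this picture to check it.

```bash
python3 -c "
from h import *
im=np.load('side.npz')['im']
c=ctrl.camera_info('side');K=np.array(c['camera_matrix']);R=np.array(c['R']);t=np.array(c['t'])
a=cv2.resize(im[180:280,150:250,::-1],(600,600),interpolation=cv2.INTER_CUBIC)
M=Rt(5.7,27);C=np.array([.545,.266,.0845])
def pr(p):
    q=K@(R@p+t); return (int((q[0]/q[2]-150)*6+3),int((q[1]/q[2]-180)*6+3))
for x in(-65,-50,65,81):
    h=12 if x!=81 else 7
    h=8 if x==-65 else h
    pts=[pr(C+M@np.array([x,sy*h,sz*h])/1000) for sy,sz in((1,1),(1,-1),(-1,-1),(-1,1))]
    cv2.polylines(a,[np.array(pts)],True,(0,255,0),1)
cv2.imwrite('pics/ov.png',a)"
```

```text
(no output)
```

View pics/ov.png

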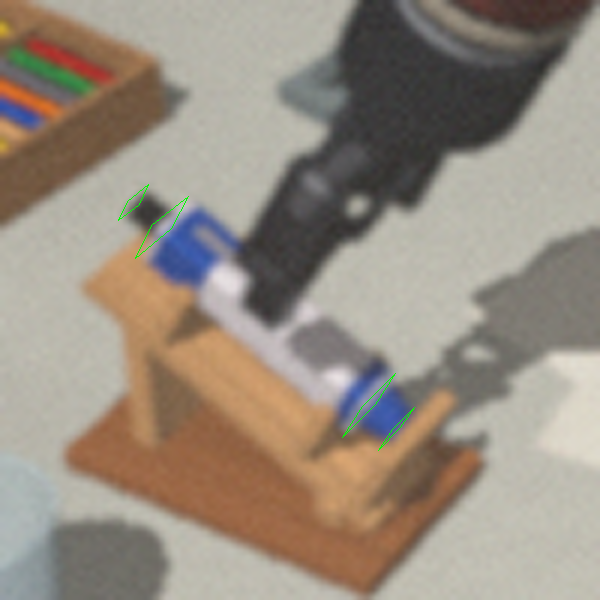

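The projected ends match the picture to about 2 mm, so I'm descending and gripping.

Emit:
jog_arm --steps '[{"delta_rot": [0, 0.4, -0.2], "linear": [0, -0.003, 0], "grip": 0.0854}, {"delta_rot": [0, 0, 0], "linear": [0, 0, 0.02], "grip": 0.0854}, {"delta_rot": [0, 0, 0], "linear": [0, 0, 0.02], "grip": 0.0854}, {"delta_rot": [0, 0, 0], "linear": [0, 0, 0.018], "grip": 0.0854}, {"delta_rot": [0, 0, 0], "linear": [0, 0, 0], "grip": 0.0854}, {"delta_rot": [0, 0, 0], "linear": [0, 0, 0], "grip": 0.0854}]'

```text
t: 4.05
tool_pos: [0.5531, 0.2696, 0.0735]
tool_rot: [-3.023, -0.152, -0.739]
contact_force: [0.1, -0.2, -0.6]
opening: 0.085
grip_force: 0.0
```

Emit:
jog_arm --steps '[{"delta_rot": [0, 0, 0], "linear": [0, 0, 0], "grip": 0.01}, {"delta_rot": [0, 0, 0], "linear": [0, 0, 0], "grip": 0.01}, {"delta_rot": [0, 0, 0], "linear": [0, 0, 0], "grip": 0.01}, {"delta_rot": [0, 0, 0], "linear": [0, 0, 0], "grip": 0.01}, {"delta_rot": [0, 0, 0], "linear": [0, 0, 0], "grip": 0.01}, {"delta_rot": [0, 0, 0], "linear": [0, 0, 0], "grip": 0.01}, {"delta_rot": [0, 0, 0], "linear": [0, 0, 0], "grip": 0.01}, {"delta_rot": [0, 0, 0], "linear": [0, 0, 0], "grip": 0.01}]' --newtons 60

```text
t: 4.85
tool_pos: [0.5527, 0.2694, 0.0727]
tool_rot: [-3.024, -0.153, -0.737]
contact_force: [-4.8, -1.7, 6.1]
opening: 0.0232
grip_force: 59.1
```

```bash
python3 -c "
from h import *
go([.543,.266,.0845],5.7,27)"
```

```text
t 4.85 turn [-0.12 -0.41  0.07] shift now-axes [-0.0036  0.0025  0.0039] shift goal-axes [-0.0036  0.0025  0.0039] F [-4.8 -1.7  6.1] open 0.0232 grip 59.1
```

Emit:
jog_arm --steps '[{"delta_rot": [0, 0, 0], "linear": [0, 0, -0.008], "grip": 0.01}, {"delta_rot": [0, 0, 0], "linear": [0, 0, -0.012], "grip": 0.01}, {"delta_rot": [0, 0, 0], "linear": [0, 0, -0.015], "grip": 0.01}, {"delta_rot": [0, 0, 0], "linear": [0, 0, -0.02], "grip": 0.01}, {"delta_rot": [0, 0, 0], "linear": [0, 0, -0.02], "grip": 0.01}, {"delta_rot": [0, 0, 0], "linear": [0, 0, -0.02], "grip": 0.01}, {"delta_rot": [0, 0, 0], "linear": [0, 0, -0.015], "grip": 0.01}, {"delta_rot": [0, 0, 0], "linear": [0, 0, 0], "grip": 0.01}, {"delta_rot": [0, 0, 0], "linear": [0, 0, 0], "grip": 0.01}]'

```text
t: 5.75
tool_pos: [0.5021, 0.2642, 0.17]
tool_rot: [-3.023, -0.153, -0.738]
contact_force: [-0.8, -0.5, -1.0]
opening: 0.0232
grip_force: 58.9
```

```bash
python3 -c "
from h import *
go([.543,.266,.15],-4.9,0)
go([.52,.0,.16],-4.9,0)
im,d=grab('side'); cv2.imwrite('pics/side2.png',cv2.resize(im[100:250,100:300,::-1],(800,600),interpolation=cv2.INTER_CUBIC))"
```

```text
t 5.75 turn [ -2.67 -27.34  10.47] shift now-axes [0.0183 0.0024 0.0534] shift goal-axes [ 0.0406 -0.0053  0.039 ] F [-0.8 -0.5 -1. ] open 0.0232 grip 58.9
t 5.75 turn [ -2.67 -27.34  10.47] shift now-axes [-0.021   0.2647  0.0212] shift goal-axes [0.0404 0.2617 0.029 ] F [-0.8 -0.5 -1. ] open 0.0232 grip 58.9
```

View pics/side2.png

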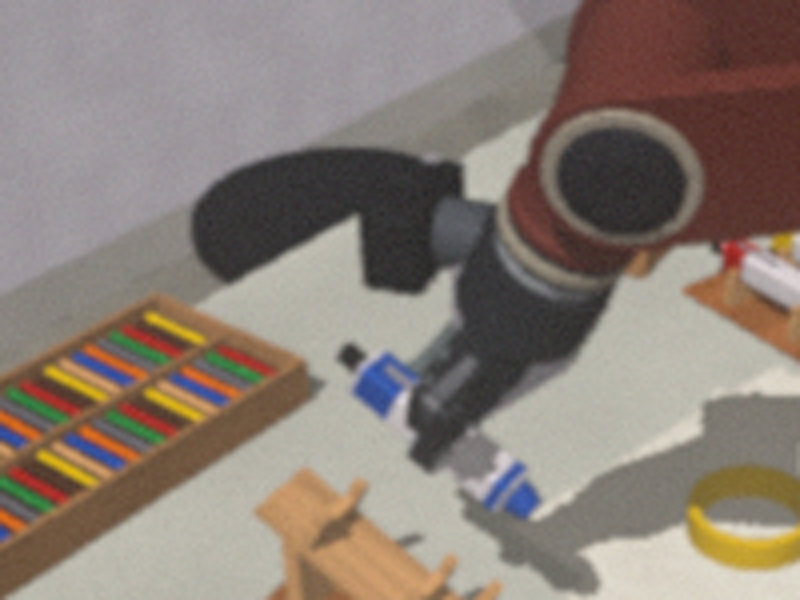

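Lifted clear, held square, with the button out at crop (350,357). Next I level it and carry it to the plate.

Emit:
jog_arm --steps '[{"delta_rot": [-0.67, -6.83, 2.62], "linear": [0, 0, 0], "grip": 0.01}, {"delta_rot": [-0.67, -6.83, 2.62], "linear": [0, 0, 0], "grip": 0.01}, {"delta_rot": [-0.67, -6.83, 2.62], "linear": [0, 0, 0], "grip": 0.01}, {"delta_rot": [-0.67, -6.83, 2.62], "linear": [0, 0, 0], "grip": 0.01}, {"delta_rot": [0, 0, 0], "linear": [0, 0.03, 0], "grip": 0.01}, {"delta_rot": [0, 0, 0], "linear": [0, 0.04, 0], "grip": 0.01}, {"delta_rot": [0, 0, 0], "linear": [0, 0.04, 0], "grip": 0.01}, {"delta_rot": [0, 0, 0], "linear": [0, 0.04, 0], "grip": 0.01}, {"delta_rot": [0, 0, 0], "linear": [0, 0.04, 0], "grip": 0.01}, {"delta_rot": [0, 0, 0], "linear": [0, 0.03, 0], "grip": 0.01}]'

```text
t: 6.8
tool_pos: [0.4827, 0.0428, 0.1683]
tool_rot: [3.138, -0.137, -0.004]
contact_force: [0.3, 0.2, -2.0]
opening: 0.0229
grip_force: 59.1
```

```bash
python3 -c "
from h import *
go([.535,.008,.08],-4.9,0)"
```

```text
t 6.8 turn [ 0.06  0.13 -0.09] shift now-axes [0.0554 0.03   0.1072] shift goal-axes [0.0551 0.0302 0.1073] F [ 0.3  0.2 -2. ] open 0.0229 grip 59.1
```

Emit:
jog_arm --steps '[{"delta_rot": [0, 0, 0], "linear": [0.0, 0.015, 0.02], "grip": 0.01}, {"delta_rot": [0, 0, 0], "linear": [0.0, 0.015, 0.025], "grip": 0.01}, {"delta_rot": [0, 0, 0], "linear": [0.015, 0, 0.025], "grip": 0.01}, {"delta_rot": [0, 0, 0], "linear": [0.02, 0, 0.025], "grip": 0.01}, {"delta_rot": [0, 0, 0], "linear": [0.01, 0, 0.012], "grip": 0.01}, {"delta_rot": [0, 0, 0], "linear": [0, 0, 0], "grip": 0.01}, {"delta_rot": [0, 0, 0], "linear": [0, 0, 0], "grip": 0.01}]' --newtons 100

```text
t: 7.5
tool_pos: [0.525, 0.0111, 0.0619]
tool_rot: [3.138, -0.135, -0.004]
contact_force: [-0.2, -0.2, -0.9]
opening: 0.0219
grip_force: 100.2
```

```bash
python3 -c "
from h import *
go([.535,.008,.08],-4.9,0)
im,d=grab('top'); cv2.imwrite('pics/top1.png',cv2.resize(im[100:220,220:380,::-1],(800,600),interpolation=cv2.INTER_CUBIC))
im,d=grab('side'); cv2.imwrite('pics/side3.png',cv2.resize(im[110:260,150:350,::-1],(800,600),interpolation=cv2.INTER_CUBIC))"
```

```text
t 7.5 turn [ 0.03  0.14 -0.02] shift now-axes [0.0102 0.0022 0.0009] shift goal-axes [0.0102 0.0022 0.0009] F [-0.2 -0.2 -0.9] open 0.0219 grip 100.2
```

View pics/side3.png

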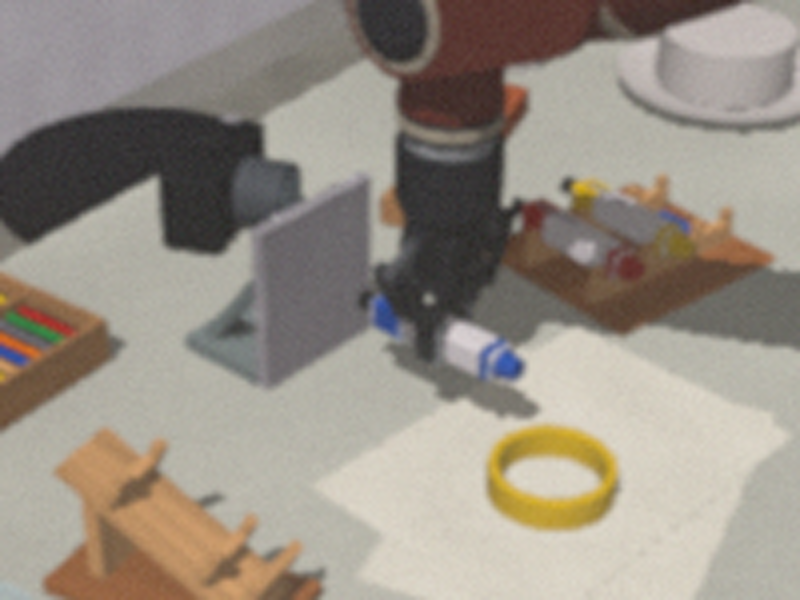

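The marker is level, with its button at crop (368,300) just short of the plate face. Approaching.

Emit:
jog_arm --steps '[{"delta_rot": [0, 0, 0], "linear": [0.01, 0.001, 0], "grip": 0.01}, {"delta_rot": [0, 0, 0], "linear": [0.012, 0.001, 0], "grip": 0.01}, {"delta_rot": [0, 0, 0], "linear": [0.01, 0, 0], "grip": 0.01}, {"delta_rot": [0, 0, 0], "linear": [0.006, 0, 0], "grip": 0.01}, {"delta_rot": [0, 0, 0], "linear": [0.003, 0, 0], "grip": 0.01}, {"delta_rot": [0, 0, 0], "linear": [0, 0, 0], "grip": 0.01}]'

```text
t: 8.2
tool_pos: [0.5667, 0.0056, 0.0627]
tool_rot: [3.138, -0.135, -0.001]
contact_force: [-0.0, -0.3, -0.7]
opening: 0.0227
grip_force: 100.2
```

Emit:
jog_arm --steps '[{"delta_rot": [0, 0, 0], "linear": [0.002, 0, 0], "grip": 0.01}, {"delta_rot": [0, 0, 0], "linear": [0.002, 0, 0], "grip": 0.01}, {"delta_rot": [0, 0, 0], "linear": [0.002, 0, 0], "grip": 0.01}, {"delta_rot": [0, 0, 0], "linear": [0, 0, 0], "grip": 0.01}]'

```text
t: 8.6
tool_pos: [0.5717, 0.0052, 0.0624]
tool_rot: [3.138, -0.135, -0.003]
contact_force: [-2.5, -0.3, 1.2]
opening: 0.0226
grip_force: 100.5
```

```bash
python3 -c "
from h import *
go([.573,.005,.08],-4.9,0)"
```

```text
t 8.6 turn [ 0.03  0.12 -0.01] shift now-axes [0.0014 0.0001 0.0014] shift goal-axes [0.0014 0.0001 0.0014] F [-2.5 -0.3  1.2] open 0.0226 grip 100.5
```

Emit:
jog_arm --steps '[{"delta_rot": [0, 0, 0], "linear": [0.002, 0, 0], "grip": 0.01}, {"delta_rot": [0, 0, 0], "linear": [0.002, 0, 0], "grip": 0.01}, {"delta_rot": [0, 0, 0], "linear": [0.002, 0, 0], "grip": 0.01}, {"delta_rot": [0, 0, 0], "linear": [0, 0, 0], "grip": 0.01}]'

```text
t: 9.0
tool_pos: [0.5771, 0.0047, 0.0623]
tool_rot: [3.138, -0.135, -0.005]
contact_force: [-5.4, 0.1, 0.7]
opening: 0.0226
grip_force: 100.7
```

Emit:
jog_arm --steps '[{"delta_rot": [0, 0, 0], "linear": [0.002, 0, 0], "grip": 0.01}, {"delta_rot": [0, 0, 0], "linear": [0.001, 0, 0], "grip": 0.01}, {"delta_rot": [0, 0, 0], "linear": [0.001, 0, 0], "grip": 0.01}, {"delta_rot": [0, 0, 0], "linear": [0, 0, 0], "grip": 0.01}]'

```text
t: 9.4
tool_pos: [0.581, 0.0044, 0.0623]
tool_rot: [3.138, -0.135, -0.006]
contact_force: [-5.1, 1.2, 1.5]
opening: 0.0223
grip_force: 100.7
```

Emit:
jog_arm --steps '[{"delta_rot": [0, 0, 0], "linear": [0.001, 0, 0], "grip": 0.01}, {"delta_rot": [0, 0, 0], "linear": [0.001, 0, 0], "grip": 0.01}, {"delta_rot": [0, 0, 0], "linear": [0, 0, 0], "grip": 0.01}]'

```text
t: 9.7
tool_pos: [0.5816, 0.0044, 0.0619]
tool_rot: [3.138, -0.134, -0.012]
contact_force: [-10.6, 0.4, 4.5]
opening: 0.0223
grip_force: 101.1
```

Emit:
jog_arm --steps '[{"delta_rot": [0, 0, 0], "linear": [0.001, 0, 0], "grip": 0.01}, {"delta_rot": [0, 0, 0], "linear": [0, 0, 0], "grip": 0.01}]'

```text
t: 9.9
tool_pos: [0.5816, 0.0044, 0.0618]
tool_rot: [3.138, -0.134, -0.016]
contact_force: [-13.8, 0.6, 6.1]
opening: 0.0222
grip_force: 101.4
```

Emit:
jog_arm --steps '[{"delta_rot": [0, 0, 0], "linear": [0.001, 0, 0], "grip": 0.01}, {"delta_rot": [0, 0, 0], "linear": [0, 0, 0], "grip": 0.01}]'

```text
t: 10.1
tool_pos: [0.5816, 0.0044, 0.0616]
tool_rot: [3.138, -0.134, -0.02]
contact_force: [-17.7, 1.2, 9.1]
opening: 0.0224
grip_force: 101.7
```

The force climbed past 17 N after 10 mm of travel, so the button has bottomed out. I'll back off and refine the tray pose.

Emit:
jog_arm --steps '[{"delta_rot": [0, 0, 0], "linear": [-0.01, 0, 0], "grip": 0.01}, {"delta_rot": [0, 0, 0], "linear": [-0.03, 0, 0], "grip": 0.01}, {"delta_rot": [0, 0, 0], "linear": [-0.03, 0, -0.02], "grip": 0.01}, {"delta_rot": [0, 0, 0], "linear": [0, 0, -0.03], "grip": 0.01}, {"delta_rot": [0, 0, 0], "linear": [0, 0, -0.03], "grip": 0.01}, {"delta_rot": [0, 0, 0], "linear": [0, 0, 0], "grip": 0.01}]'

```text
t: 10.7
tool_pos: [0.52, 0.0095, 0.1486]
tool_rot: [3.137, -0.135, 0.018]
contact_force: [0.2, -0.3, 0.6]
opening: 0.0221
grip_force: 100.5
```

```bash
cat > tr.py <<'E'
from h import *
im,d=grab('top'); P=cloud('top',d); H,S,V=cv2.split(cv2.cvtColor(im,cv2.COLOR_RGB2HSV))
x,y,z=P[...,0],P[...,1],P[...,2]
reg=(x>.4)&(x<.64)&(y<-.13)&(y>-.42)
def rect(m,nm):
    q=P[m]; h=cv2.minAreaRect((q[:,:2]*1000).astype(np.float32)); print(nm,len(q),q.mean(0).round(4),np.round(h[0],1),np.round(h[1],1),round(h[2],1))
rect(reg&(H>100)&(H<130)&(S>120)&(z<.02),'strip')
br=reg&(H<18)&(S>110)&(abs(z-.006)<.006)
k=cv2.morphologyEx(br.astype(np.uint8),cv2.MORPH_OPEN,np.ones((3,3),np.uint8)); n,l,st,_=cv2.connectedComponentsWithStats(k); 
for i in range(1,n):
    if st[i,4]>150: rect(l==i,'floor')
mk=reg&(z>.043)&(z<.06); n,l,st,c=cv2.connectedComponentsWithStats(mk.astype(np.uint8))
for i in range(1,n):
    if st[i,4]>40:
        q=P[l==i][:,:2]; v=np.linalg.svd(q-q.mean(0),full_matrices=False)[2][0]; v*=np.sign(v[0]); print('mk',len(q),q.mean(0).round(4),np.degrees(np.arctan2(v[1],v[0])).round(1)); rect(l==i,'  ')
go([.5165,-.342,.11],-15,0)
E
python3 tr.py
```

```text
strip 213 [ 0.5166 -0.3422  0.0078] [ 516.2 -342.3] [32.9 57.3] 75.2
floor 1162 [ 0.4975 -0.2535  0.006 ] [ 530.7 -284.6] [190.4 167.9] 74.8
floor 246 [ 0.5812 -0.3597  0.0057] [ 580.7 -359.8] [67.5 35. ] 74.6
floor 205 [ 0.5407 -0.2652  0.006 ] [ 540.8 -265.1] [30.  63.4] 75.2
mk 389 [ 0.552  -0.2272] -14.7
   389 [ 0.552  -0.2272  0.0494] [ 555.6 -228.5] [ 25.5 145.4] 74.7
mk 392 [ 0.5369 -0.285 ] -14.8
   392 [ 0.5369 -0.285   0.0494] [ 540.1 -286.9] [ 24.8 146.1] 75.5
t 10.75 turn [ 1.000e-02 -4.300e-01  1.008e+01] shift now-axes [0.0275 0.3505 0.0556] shift goal-axes [0.0888 0.3403 0.0551] F [-0.4  0.1 -0.9] open 0.0224 grip 100.5
```

Emit:
jog_arm --steps '[{"delta_rot": [0, -0.2, 5], "linear": [0, 0, 0], "grip": 0.01}, {"delta_rot": [0, -0.2, 5], "linear": [0, 0, 0], "grip": 0.01}, {"delta_rot": [0, 0, 0], "linear": [0.01, 0.042, 0], "grip": 0.01}, {"delta_rot": [0, 0, 0], "linear": [0.01, 0.042, 0], "grip": 0.01}, {"delta_rot": [0, 0, 0], "linear": [0.01, 0.042, 0], "grip": 0.01}, {"delta_rot": [0, 0, 0], "linear": [0.01, 0.042, 0], "grip": 0.01}, {"delta_rot": [0, 0, 0], "linear": [0.01, 0.042, 0], "grip": 0.01}, {"delta_rot": [0, 0, 0], "linear": [0.01, 0.042, 0], "grip": 0.01}, {"delta_rot": [0, 0, 0], "linear": [0.01, 0.042, 0], "grip": 0.01}, {"delta_rot": [0, 0, 0], "linear": [0.01, 0.042, 0], "grip": 0.01}]'

```text
t: 11.75
tool_pos: [0.5066, -0.3368, 0.1409]
tool_rot: [-3.114, 0.408, 0.013]
contact_force: [0.6, -0.7, 0.0]
opening: 0.0225
grip_force: 100.4
```

Emit:
jog_arm --steps '[{"delta_rot": [0, 0, 0], "linear": [0.01, 0.004, 0], "grip": 0.01}, {"delta_rot": [0, 0, 0], "linear": [0, 0, 0.02], "grip": 0.01}, {"delta_rot": [0, 0, 0], "linear": [0, 0, 0.02], "grip": 0.01}, {"delta_rot": [0, 0, 0], "linear": [0, 0, 0], "grip": 0.01}, {"delta_rot": [0, 0, 0], "linear": [0, 0, 0], "grip": 0.01}]'

```text
t: 12.25
tool_pos: [0.5155, -0.3407, 0.1014]
tool_rot: [-3.114, 0.407, 0.014]
contact_force: [1.1, -0.8, -0.5]
opening: 0.0225
grip_force: 100.4
```

```bash
python3 -c "
from h import *
go([.519,-.343,.040],-15,0)
im,d=grab('side'); cv2.imwrite('pics/side4.png',cv2.resize(im[90:210,210:370,::-1],(800,600),interpolation=cv2.INTER_CUBIC))
c=ctrl.camera_info('side');K=np.array(c['camera_matrix']);R=np.array(c['R']);t=np.array(c['t'])
o=ctrl.get_obs();Rc=Ro.from_rotvec(o['tool_rot']).as_matrix()
for x in(-78,-68,-53,62,68):
  for zz in (-7,1,9):
    q=K@(R@(o['tool_pos']+Rc@np.array([x,0,-19-zz+0])/1000)+t); print(x,zz,((q[:2]/q[2]-[210,90])*5).round(0))
"
```

```text
t 12.25 turn [0.   0.51 0.11] shift now-axes [0.0047 0.0013 0.0804] shift goal-axes [0.004  0.0013 0.0804] F [ 1.1 -0.8 -0.5] open 0.0225 grip 100.4
-78 -7 [645. 289.]
-78 1 [646. 279.]
-78 9 [648. 268.]
-68 -7 [633. 284.]
-68 1 [634. 273.]
-68 9 [636. 262.]
-53 -7 [616. 276.]
-53 1 [617. 265.]
-53 9 [618. 254.]
62 -7 [490. 218.]
62 1 [491. 208.]
62 9 [492. 197.]
68 -7 [484. 215.]
68 1 [485. 205.]
68 9 [486. 194.]
```

View pics/side4.png

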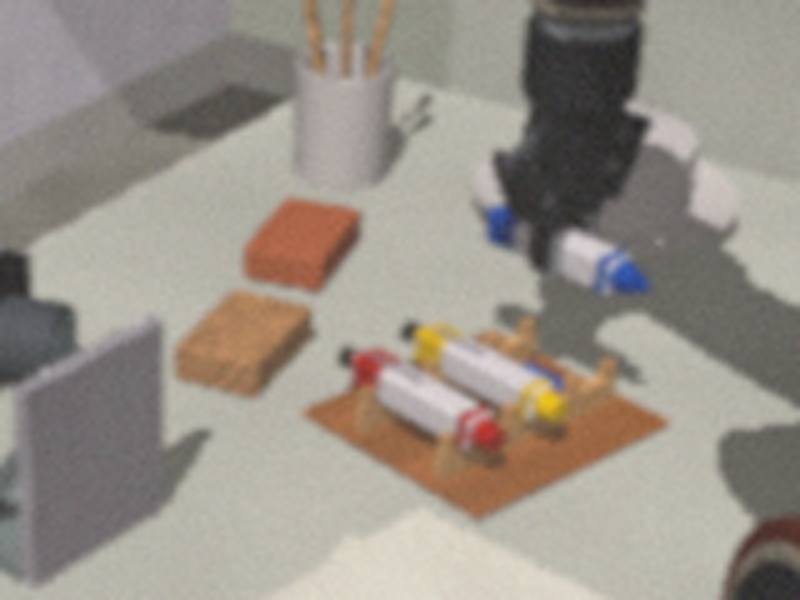

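The held marker now has its nib out at (648,285) and no black button showing at (488,215). The red and yellow markers lie undisturbed. Descending.

Emit:
jog_arm --steps '[{"delta_rot": [0, 0.5, 0], "linear": [0.004, 0.001, 0.01], "grip": 0.01}, {"delta_rot": [0, 0, 0], "linear": [0, 0, 0.02], "grip": 0.01}, {"delta_rot": [0, 0, 0], "linear": [0, 0, 0.02], "grip": 0.01}, {"delta_rot": [0, 0, 0], "linear": [0, 0, 0.012], "grip": 0.01}, {"delta_rot": [0, 0, 0], "linear": [0, 0, 0.004], "grip": 0.01}, {"delta_rot": [0, 0, 0], "linear": [0, 0, 0.002], "grip": 0.01}, {"delta_rot": [0, 0, 0], "linear": [0, 0, 0], "grip": 0.01}]' --newtons 60

```text
t: 13.0
tool_pos: [0.5199, -0.3442, 0.0353]
tool_rot: [3.113, -0.407, 0.004]
contact_force: [-0.1, -0.6, -0.1]
opening: 0.0221
grip_force: 100.4
```

```bash
python3 -c "
from h import *
go([.519,-.343,.040],-15,0)"
```

```text
t 13.0 turn [ 0.1  -0.17  0.09] shift now-axes [-0.0012 -0.001   0.0143] shift goal-axes [-0.0012 -0.001   0.0143] F [-0.1 -0.6 -0.1] open 0.0221 grip 100.4
```

Emit:
jog_arm --steps '[{"delta_rot": [0, 0, 0], "linear": [-0.001, -0.001, 0.004], "grip": 0.01}, {"delta_rot": [0, 0, 0], "linear": [0, 0, 0.003], "grip": 0.01}, {"delta_rot": [0, 0, 0], "linear": [0, 0, 0.002], "grip": 0.01}, {"delta_rot": [0, 0, 0], "linear": [0, 0, 0], "grip": 0.01}]'

```text
t: 13.4
tool_pos: [0.5184, -0.3424, 0.0252]
tool_rot: [3.114, -0.408, 0.002]
contact_force: [0.4, 0.3, 0.9]
opening: 0.0225
grip_force: 100.4
```

Emit:
jog_arm --steps '[{"delta_rot": [0, 0, 0], "linear": [0, 0, 0.001], "grip": 0.01}, {"delta_rot": [0, 0, 0], "linear": [0, 0, 0.001], "grip": 0.01}, {"delta_rot": [0, 0, 0], "linear": [0, 0, 0], "grip": 0.01}]'

```text
t: 13.7
tool_pos: [0.5187, -0.3426, 0.0235]
tool_rot: [3.114, -0.408, 0.002]
contact_force: [-0.6, -0.1, -1.1]
opening: 0.022
grip_force: 100.4
```

Emit:
jog_arm --steps '[{"delta_rot": [0, 0, 0], "linear": [0, 0, 0.001], "grip": 0.01}, {"delta_rot": [0, 0, 0], "linear": [0, 0, 0], "grip": 0.01}]'

```text
t: 13.9
tool_pos: [0.5189, -0.3429, 0.0233]
tool_rot: [3.113, -0.407, 0.003]
contact_force: [-2.2, 1.0, 2.8]
opening: 0.0225
grip_force: 101.0
```

Emit:
jog_arm --steps '[{"delta_rot": [0, 0, 0], "linear": [0, 0, 0.0005], "grip": 0.01}, {"delta_rot": [0, 0, 0], "linear": [0, 0, 0], "grip": 0.01}]' --newtons 25

```text
t: 14.1
tool_pos: [0.519, -0.3429, 0.0233]
tool_rot: [3.113, -0.407, 0.003]
contact_force: [-3.6, 2.5, 6.6]
opening: 0.0222
grip_force: 101.4
```

Emit:
jog_arm --steps '[{"delta_rot": [0, 0, 0], "linear": [0, 0, 0], "grip": 0.028}, {"delta_rot": [0, 0, 0], "linear": [0, 0, 0], "grip": 0.034}, {"delta_rot": [0, 0, 0], "linear": [0, 0, 0], "grip": 0.042}, {"delta_rot": [0, 0, 0], "linear": [0, 0, 0], "grip": 0.042}, {"delta_rot": [0, 0, 0], "linear": [0, 0, 0], "grip": 0.042}]'

```text
t: 14.6
tool_pos: [0.5186, -0.3426, 0.0218]
tool_rot: [3.114, -0.408, 0.002]
contact_force: [0.7, -1.1, -0.0]
opening: 0.0423
grip_force: 0.0
```

Emit:
jog_arm --steps '[{"delta_rot": [0, 0, 0], "linear": [0, 0, -0.01], "grip": 0.042}, {"delta_rot": [0, 0, 0], "linear": [0, 0, -0.02], "grip": 0.042}, {"delta_rot": [0, 0, 0], "linear": [0, 0, -0.03], "grip": 0.042}, {"delta_rot": [0, 0, 0], "linear": [0, 0, -0.03], "grip": 0.042}, {"delta_rot": [0, 0, 0], "linear": [0, 0, -0.03], "grip": 0.042}, {"delta_rot": [0, 0, 0], "linear": [-0.04, 0, -0.02], "grip": 0.042}, {"delta_rot": [0, 0, 0], "linear": [-0.04, 0, 0], "grip": 0.042}, {"delta_rot": [0, 0, 0], "linear": [-0.04, 0, 0], "grip": 0.042}, {"delta_rot": [0, 0, 0], "linear": [0, 0, 0], "grip": 0.042}]'

```text
t: 15.5
tool_pos: [0.399, -0.3097, 0.1612]
tool_rot: [3.114, -0.41, -0.001]
contact_force: [0.2, 0.2, -0.6]
opening: 0.042
grip_force: 0.0
```

```bash
python3 tr.py && python3 -c "
from h import *
im,d=grab('side'); cv2.imwrite('pics/side5.png',cv2.resize(im[120:210,250:370,::-1],(800,600),interpolation=cv2.INTER_CUBIC))"
```

```text
strip 71 [ 0.5198 -0.3321  0.0075] [ 500.3 -332.3] [21.1 93. ] 89.8
floor 1101 [ 0.5019 -0.2459  0.0059] [ 531.6 -284. ] [188.8 169.1] 75.3
floor 213 [ 0.5416 -0.2652  0.0059] [ 540.8 -265.3] [30.4 65.5] 76.2
mk 385 [ 0.5515 -0.2271] -14.6
   385 [ 0.5515 -0.2271  0.0495] [ 554.7 -228.7] [ 26.  144.4] 74.9
mk 396 [ 0.5366 -0.2849] -14.9
   396 [ 0.5366 -0.2849  0.0492] [ 539.6 -286.8] [ 25.4 146.2] 74.9
mk 396 [ 0.5186 -0.3418] -14.9
   396 [ 0.5186 -0.3418  0.049 ] [ 516.8 -342.1] [ 26.  136.9] 74.3
t 15.55 turn [ 0.08 -0.12  0.01] shift now-axes [1.195e-01 1.000e-04 7.130e-02] shift goal-axes [0.1197 0.0002 0.071 ] F [-0.4  0.7 -0.1] open 0.042 grip 0.0
```

View pics/side5.png

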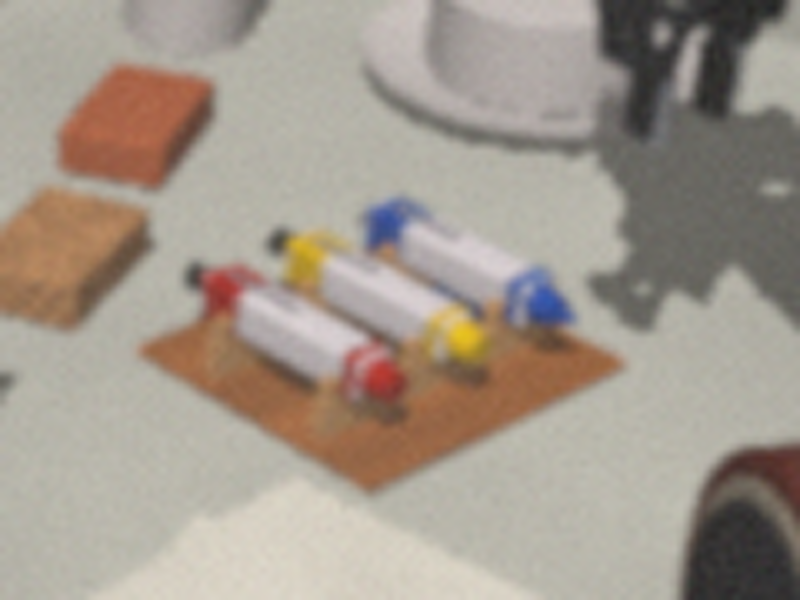

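The blue marker lies level in the free place, from (375,225) to (570,310), with its nib out and its button in. The fit puts it within about 3 mm of centre at -14.9 degrees, and the other markers haven't moved.

```bash
python3 -c "
from station import ctrl
print(ctrl.finish_job())"
```

```text
the job is handed in; nothing more can be done
None
```

The job is handed in at about 15.6 s of the 43 s: the blue marker's button was pushed in against the plate, and it lies released in the free place about 3 mm off centre, with the red and yellow markers unmoved; the hand-in returned no verdict.

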